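Square a lino block in the registration board and clamp the fence

ROBOT

A 6-joint arm with a two-finger parallel gripper is mounted at the origin on the work surface. World frame = base frame: x ahead of the robot, y to its left, z up, the work surface at z = 0. Lengths are in m, angles in rad, forces in N, time in s.
With the tool pointing down it reaches from about 0.3 to 0.875 m from the base axis. Payload 4.2 kg.
Tool frame: the origin (TCP) lies between the finger pads; the fingertips stand 22 mm ahead of it and the grasp point (between the pads) lies 3 mm ahead of it; z points along the fingers, y is the direction in which the jaws open and shut (so a half turn about z gives the same grasp; the last joint's range is limited). The gripper opens to 85 mm and grips with 20 to 120 N. Pads are 22 mm wide; open, the fingers measure 114 mm over their backs; the gripper's body (76 mm by 85 mm) begins 54 mm behind the grasp point. The pads swing forward as they close: fully open they stand 13 mm farther back than shut.
Start: joints at [-1.25, 0.32, 1.565, -0, 1.257, -0.02], TCP at [0.192, -0.542, 0.215] pointing down, gripper open.
Joint ranges: [-3.11, 3.11], [-0.84, 2.01], [0.21, 2.61], [-1.34, 4.49], [0.05, 2.63], [-2.56, 2.56]. Speed limits (rad/s): [2.57, 2.57, 3.14, 3.14, 3.14, 3.14].

INTERFACE

Orientations are given as a unit quaternion [x, y, z, w].
In Python, from station import move_ptp, move_linear, move_joints, move_gripper, pause, inverse_kinematics, read_state, camera, camera_model, PlanningError, close_job, look_for, trace gives the robot as it stands. The module is installed in compiled form; this text tells all that it offers. Calls block until the motion is done:
- move_ptp(position, orientation): joint-space move of the TCP to a pose.
- move_linear(position, frame=None, rate=0.15, guard=None): straight line of the TCP; frame=None keeps the orientation; rate is the mean speed in m/s. With guard (N) it stops when the force on the tool has changed by that much, and returns True; else False.
- move_joints(angles): joint-space move.
- move_gripper(opening, f_grip=None): finger opening in m; f_grip is the grip in N (None keeps the last); returns when the fingers have stopped.
- pause(seconds).
- inverse_kinematics(position, orientation): joint angles nearest the present ones, or None.
- read_state(): the state.
- camera(name): name is "scene" or "top"; returns the picture (480x640x3 uint8, red, green, blue); there is no depth.
- camera_model(name): a dict with "mtx" (3x3 intrinsics, pixels), "world_from_camera" (4x4, takes a point from camera to world coordinates). Camera axes: x right, y down, z forward; pixel columns grow to the right and rows downward; lengths in m; the calibration is good to about 2 mm. A picture is of the moment at which its call begins. camera_model takes no time and is no camera call.
A pose or a line that the arm cannot do raises PlanningError and nothing moves.
- close_job(): hands the job in, once; it reports no verdict.
Trained networks look in the newest picture that a camera, given by its name, has taken for a name from the list of things; names that differ only in an ending like _2 or _b are one class to them, and where a whole thing is asked for, a point or a joint stands for the part that bears it (a point fixed in the world has none). Each returns a list of dicts, best first, with "conf" (0 to 1); they miss things now and then, are a little off and sometimes report something else, mostly with a low value. They report only what shows in the picture. A call takes as long as a camera call. They do not tell look-alikes from the thing itself.
- look_for(camera, label): "extent" ([left, top, width, height] in pixels, round what is visible of it).
- trace(camera, label): "mask" (480x640 bool, what is visible of it) and "extent" ([left, top, width, height] in pixels, round what is visible of it).
The state is a dict: "time": time; "joint_positions": joint angles; "joint_velocities": joint speeds; "joint_efforts": joint torques, N m; "position": TCP position; "ee_rot": TCP orientation; "force": force on the tool from outside, world axes, zero at the start; "ft_torque": the same for the moment, N m; "width": finger opening in m.
Only numpy, scipy, OpenCV 4.12 (cv2) and the standard library are available. Lean on these libraries where they do the work, as an engineer would, in place of code of your own. Each camera call takes 0.05 s, during which the arm holds its last target. There are 200 camera calls.

TASK

Slide the metal fence along its rail until it has turned the askew printing block square, trapped flat between the fence and the steel register pin, then lock the fence there with its black knob so that it cannot shift. You cannot see whether the knob is clamped at the start or which way frees it: if the fence will not move, do not drag it by force but ease the knob one way or the other until it runs freely. Leave everything else on the bench where it is and let go when done.

Things in the scene. Friction and masses are not known exactly. Their poses are not given: they have to be found in the camera images.
- board: Plywood registration board lying on the bench and fixed to it, 380 (its x) x 420 (its y) x 18 mm. Origin at the centre of its underside; x points away from the robot when its yaw is 0, z up. Its top face is 18 mm above the bench.
- rail: Straight aluminium rail screwed to the board along its near edge, 24 mm wide, 400 mm long (along the board's y), 10 mm high. Origin at the centre of its underside, on the board's top at board x = -150 mm.
- fence: Aluminium fence sliding on the rail: carriage 50 (x) x 60 (y) mm, top 28 mm above the board, and a straight bar 18 mm wide, 22 mm high, reaching in x to 287 mm from the rail's centre line. The bar's -y side is the flat pushing face. Axes as the board's; origin on the board's top, at the rail's centre line, in the plane of the pushing face. Free, it slides with about 2 N.
- fence_face (a point): Point on the fence's pushing face, 150 mm along the bar from the rail's centre line and 10 mm above the board. Axes parallel to the board's; the face looks to -y. The fence slides along the board's y: the face can stand from board y = +155 mm (start stop) to -20 mm (far stop); with the block trapped square between fence and pin it stands at +15 mm.
- knob_grip (a point): Middle of the black locking knob on the carriage: a round fluted cylinder, unmarked, 40 mm in diameter, 30 mm tall, axis upright. The point is half way up, 67 mm above the bench (underside at 52 mm, carriage top at 46 mm), over the rail's centre line, 20 mm to +y of the pushing face. The point rides on the carriage and does not turn with the knob.
- knob_foot (a point): Foot of the knob's neck, 21 mm below knob_grip. The knob turns 3.0 rad between two hard stops and may start anywhere. Within 0.4 rad of mid-travel the fence runs free; turned on either way a rocker clamps it to the rail ever harder: drag about 5 N at 0.5 rad, hold 15 to 25 N at 1 rad, 28 to 45 N at either stop. Turning takes 0.2 N m, up to 0.13 more when clamping; it stays where left.
- pin_axis (a point): Axis of the fixed steel register pin, 10 mm in diameter, standing 14 mm out of the board at board x = -45, y = -100 mm; the point is half way up it. Axes parallel to the board's.
- block: Loose printing block, grey lino with a cut leaf on a wooden mount, 150 (its x) x 110 (its y) x 20 mm, about 0.25 kg. Origin at the centre of its underside. It starts flat on the board between fence and pin, turned 0.25 to 0.42 rad anticlockwise from the board, its (-x, -y) corner near the pin, its (+x, +y) corner towards the fence.
- ink_tin: Bystander on the board: small dark steel tin, 48 mm in diameter, 40 mm tall, origin at its foot.
- eraser: Bystander on the board: white eraser 50 x 22 x 12 mm, origin at the centre of its underside.
- brush_mug: Bystander: white mug full of brushes, 80 mm in diameter, 200 mm tall with brushes, origin at its foot.
- brayer: Bystander: ink roller with wooden handle, lying down, 185 mm long along its x, 116 mm wide, 38 mm high.
- paint_tray: Bystander: white enamel tray with dried paint, 200 (x) x 260 (y) x 35 mm, origin at the centre of its underside.
- gouge: Bystander: lino gouge with wooden handle, 150 mm long along its x, lying down.
- medium_jar: Bystander: amber glass jar with steel lid, 68 mm in diameter, 85 mm tall, origin at its foot.
Not all that is in view belongs to the job. Leave any blue or orange look-alike of the block alone.

How it is judged:
By the outcome, as a careful person would: the job done as asked, in the order asked, and still so for the second after the job is handed in, with the robot touching nothing.
It also fails if it takes over 48 s, if anything falls off the work surface, if the arm or the gripper's body presses on something with over 40 N, if the wrist force passes 120 N, or if a joint passes its speed limit or range.

## Working session

There is one attempt and no reset: what is moved stays moved. The work goes in short steps, each a Python script; the robot and the scene stay as the last script left them, time stands still between calls to the robot, and variables do not carry over. Pictures are saved under pics/ and viewed, about 8 in all and at most 12, crops included, and the job is handed in when it is done.

```bash
mkdir -p pics; python3 - <<'E'
from station import *
import cv2,numpy as np
for c in("scene","top"):
    im=camera(c);cv2.imwrite(f"pics/{c}0.png",im[:,:,::-1])
    m=camera_model(c);print(c,np.round(m["mtx"],1).tolist(),np.round(m["world_from_camera"],3).tolist())
    for l in("board","rail","fence","knob_grip","pin_axis","block","ink_tin","eraser"):
        print(l,[(np.round(d["extent"]).tolist(),round(d["conf"],2)) for d in look_for(c,l)][:3])
print(read_state())
E
```

```text
scene [[621.6, 0.0, 322.0], [0.0, 621.6, 235.8], [0.0, 0.0, 1.0]] [[-0.836, 0.343, -0.427, 1.249], [0.548, 0.515, -0.659, 1.073], [-0.006, -0.786, -0.619, 1.078], [0.0, 0.0, 0.0, 1.0]]
board [([204.0, 215.0, 205.0, 152.0], 0.6)]
rail [([310.0, 214.0, 87.0, 92.0], 0.62)]
fence [([278.0, 270.0, 120.0, 62.0], 0.58)]
knob_grip [([278.0, 266.0, 122.0, 67.0], 0.73)]
pin_axis []
block [([424.0, 252.0, 67.0, 36.0], 0.75), ([263.0, 251.0, 69.0, 56.0], 0.72), ([278.0, 270.0, 123.0, 68.0], 0.27)]
ink_tin [([217.0, 240.0, 20.0, 25.0], 0.61)]
eraser [([267.0, 232.0, 22.0, 10.0], 0.65), ([201.0, 217.0, 206.0, 148.0], 0.65)]
top [[440.0, 0.0, 323.6], [0.0, 440.0, 238.6], [0.0, 0.0, 1.0]] [[-0.016, -0.992, 0.129, 0.412], [-1.0, 0.015, -0.011, 0.037], [0.009, -0.129, -0.992, 1.211], [0.0, 0.0, 0.0, 1.0]]
board [([234.0, 134.0, 158.0, 147.0], 0.84)]
rail [([263.0, 257.0, 123.0, 11.0], 0.65)]
fence [([238.0, 154.0, 26.0, 113.0], 0.77), ([69.0, 247.0, 65.0, 36.0], 0.4)]
knob_grip [([239.0, 153.0, 24.0, 112.0], 0.64)]
pin_axis []
block [([212.0, 308.0, 63.0, 69.0], 0.87), ([284.0, 172.0, 54.0, 61.0], 0.79), ([409.0, 122.0, 69.0, 65.0], 0.59)]
ink_tin [([366.0, 150.0, 17.0, 21.0], 0.58)]
eraser [([371.0, 207.0, 9.0, 21.0], 0.62)]
{'time': 0.9, 'joint_positions': array([-1.24998288e+00,  3.19577356e-01,  1.56449821e+00,  2.34094670e-05,
        1.25741116e+00, -1.99969916e-02]), 'joint_velocities': array([ 9.24913473e-05, -3.42343627e-04,  3.49227569e-04,  1.07284230e-03,
        1.93534877e-03,  3.43079961e-03]), 'joint_efforts': array([-3.05644708e-04, -4.15400898e+01, -2.34423745e+01,  1.29995317e-05,
        3.29245277e-04,  4.76312749e-06]), 'position': array([ 0.19220728, -0.54193575,  0.21535166]), 'ee_rot': array([9.85516740e-01, 1.69578159e-01, 1.89457615e-05, 5.07002362e-05]), 'force': array([0.47126943, 0.03894611, 0.48524957]), 'ft_torque': array([ 0.02274292, -0.00347002,  0.02153186]), 'width': 0.08543930402668472}
```

View pics/top0.png

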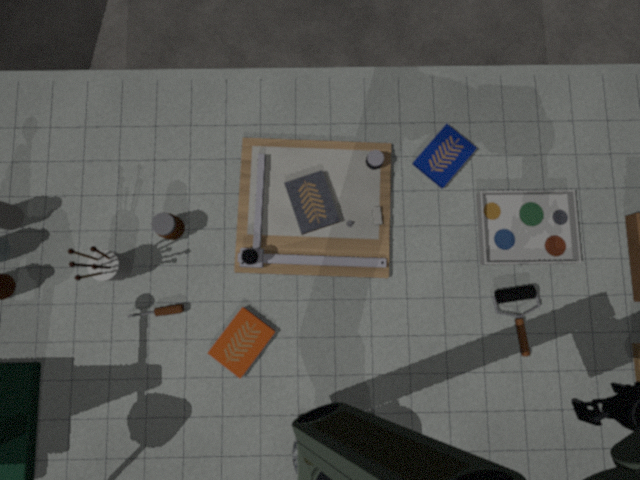

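View pics/scene0.png

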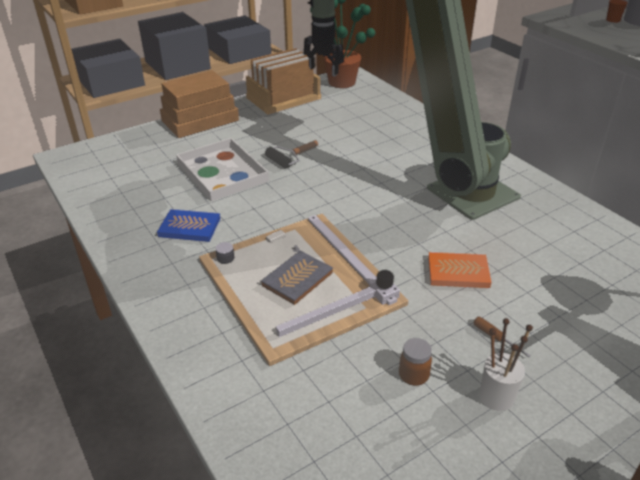

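The job's block is the grey one at top (313,200). Its look-alikes are the blue block (446,156) and the orange one (242,341). The fence knob is the black disc at top (252,256) and scene (385,279). The black brayer roller at top (516,294) is not it. Next I fit the poses and check them on a crop.

```bash
cat > h.py <<'E'
import numpy as np,cv2
from station import *
def proj(c,P):
    m=camera_model(c);T=np.linalg.inv(m["world_from_camera"]);P=np.atleast_2d(P)
    q=(m["mtx"]@(P@T[:3,:3].T+T[:3,3]).T).T;return q[:,:2]/q[:,2:]
def unproj(c,uv,z):
    m=camera_model(c);W=np.array(m["world_from_camera"]);uv=np.atleast_2d(uv).astype(float)
    d=np.c_[uv,np.ones(len(uv))]@np.linalg.inv(m["mtx"]).T@W[:3,:3].T
    return W[:3,3]+d*((z-W[2,3])/d[:,2])[:,None]
def mask_rect(c,l,z,near=None):
    r=trace(c,l)
    if near is not None: r=[d for d in r if d["mask"][near[1]-4:near[1]+5,near[0]-4:near[0]+5].mean()>.3]
    if not r: return None
    v,u=np.nonzero(r[0]["mask"]);return cv2.minAreaRect((unproj(c,np.c_[u,v],z)[:,:2]*1000).astype(np.float32))
def dark(c,box,z,th=45):
    x0,y0,x1,y1=box;im=camera(c)[y0:y1,x0:x1].max(2)
    n,lab,st,ce=cv2.connectedComponentsWithStats((im<th).astype(np.uint8))
    i=1+st[1:,4].argmax();uv=ce[i]+[x0,y0];return uv,st[i],unproj(c,uv,z)[0]
E
python3 - <<'E'
from h import *
for c in("top","scene"):
    im=camera(c)
    print(c,"board",mask_rect(c,"board",.018));print("rail",mask_rect(c,"rail",.028));print("fence",mask_rect(c,"fence",.04))
    print("block",mask_rect(c,"block",.038,(313,200) if c=="top" else (298,275)))
print(dark("top",(236,242,268,270),.082)); print(dark("scene",(370,262,402,296),.067))
im=camera("top")[125:285,225:400];cv2.imwrite("pics/c1.png",cv2.resize(im,None,fx=3.7,fy=3.7,interpolation=cv2.INTER_CUBIC)[:,:,::-1])
E
```

```text
top board ((657.93505859375, 49.42478942871094), (420.7487487792969, 384.7926025390625), 87.08064270019531)
rail ((508.7336120605469, 57.70550537109375), (396.5289611816406, 29.918909072875977), 87.36268615722656)
fence ((646.2003173828125, 208.38653564453125), (59.16738510131836, 311.2653503417969), 86.07213592529297)
block ((666.4732055664062, 55.24287414550781), (152.9214630126953, 112.1167984008789), 17.774080276489258)
scene board ((648.6235961914062, 56.1038818359375), (439.6926574707031, 410.1324157714844), 86.68165588378906)
rail ((510.4085388183594, 61.99371337890625), (408.568603515625, 34.904136657714844), 86.89127349853516)
fence ((637.2645263671875, 223.045654296875), (343.2818298339844, 96.03921508789062), 3.8511910438537598)
block ((670.1751098632812, 63.088279724121094), (164.34890747070312, 124.43058013916016), 17.764673233032227)
(array([249.63589744, 255.96410256]), array([  6,   7,  16,  15, 195], dtype=int32), array([0.51635941, 0.21561311, 0.082     ]))Traceback (most recent call last):
  File "<stdin>", line 6, in <module>
  File "h.py", line 18, in dark
    i=1+st[1:,4].argmax();uv=ce[i]+[x0,y0];return uv,st[i],unproj(c,uv,z)[0]
        ~~~~~~~~~~~~~~~^^
ValueError: attempt to get argmax of an empty sequence
```

```bash
cat >> h.py <<'E'
YAW=-0.0505; C=np.array([.658,.0495]); ex=np.array([np.cos(YAW),np.sin(YAW)]); ey=np.array([-ex[1],ex[0]])
def b2w(x,y,z): return np.r_[C+x*ex+y*ey,z]
def w2b(p): d=np.asarray(p)[:2]-C; return np.array([d@ex,d@ey])
E
python3 - <<'E'
from h import *
t,s=[cv2.resize(camera(c)[y0:y1,x0:x1],None,fx=4,fy=4,interpolation=cv2.INTER_CUBIC)[:,:,::-1].copy() for c,x0,y0,x1,y1 in(("top",230,130,400,280),("scene",195,210,410,360))]
uv,st,p=dark("scene",(370,262,402,300),.067,75);print(uv,st,p,w2b(p));uv,st,p=dark("top",(236,242,268,270),.075);print(uv,st,w2b(p))
fy=w2b(p)[1]-.02
def circ(x,y,z,r): return [b2w(x+r*np.cos(a),y+r*np.sin(a),z) for a in np.linspace(0,6.28,24)]
polys=[[b2w(a,b,.018) for a,b in((-.19,-.21),(.19,-.21),(.19,.21),(-.19,.21))],
 [b2w(-.15+a,fy+b,.04) for a,b in((0,0),(.287,0),(.287,.018),(0,.018))],circ(-.15,fy+.02,.082,.02),circ(-.15,fy+.02,.052,.02),circ(-.045,-.1,.032,.005)]
for im,c,o in((t,"top",(230,130)),(s,"scene",(195,210))):
    for q in polys: cv2.polylines(im,[np.int32((proj(c,np.array(q))-o)*4+2)],True,(0,0,255),1)
print("face y",fy)
cv2.imwrite("pics/t1.png",t);cv2.imwrite("pics/s1.png",cv2.resize(s,(800,558)))
E
```

```text
[384.19008264 279.33471074] [  6   9  17  18 242] [0.51887387 0.21977984 0.067     ] [-0.14754424  0.16303987]
[249.71727749 255.92146597] [  6   7  16  15 191] [-0.14913796  0.159686  ]
face y 0.13968600174989473
```

View pics/t1.png

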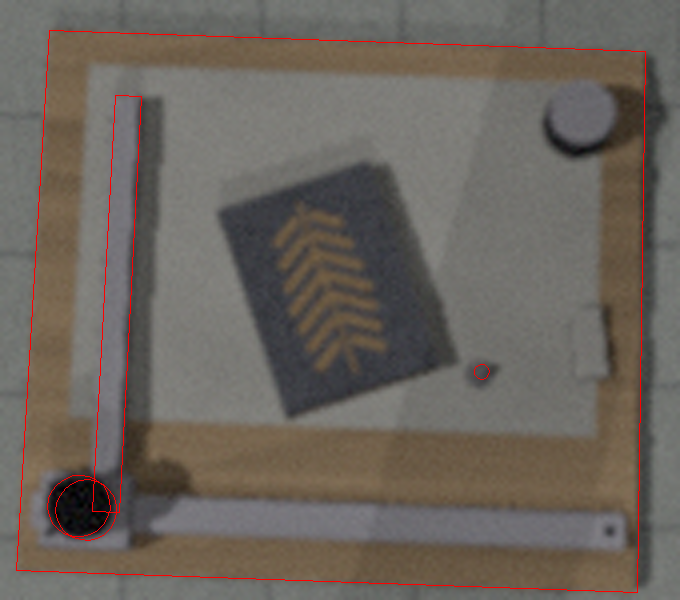

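View pics/s1.png

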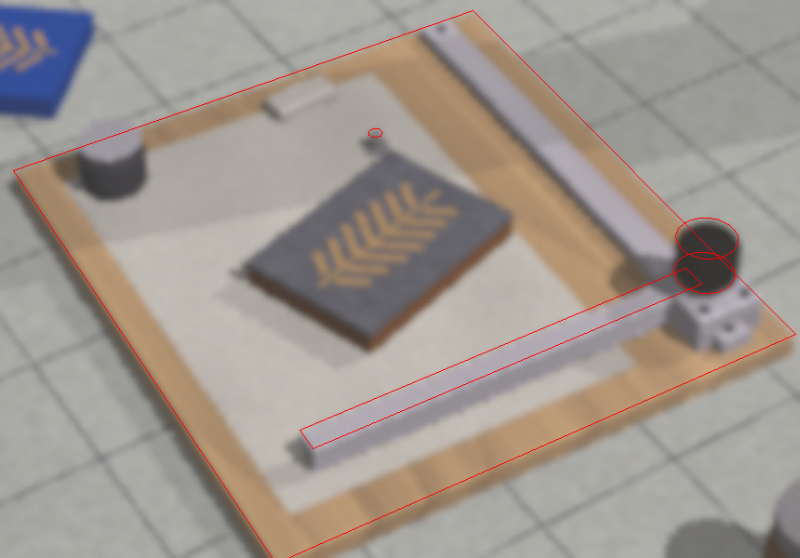

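The top overlay fits the board, bar, knob and pin to about 2 mm, and the scene overlay agrees to 3–4 mm. The knob is at board (-150, +160) mm, and the eraser and tin are clear of the fence's path. Next I go above the knob and grip it lightly with the jaws along y, then along x, to centre on it.

```bash
cat >> h.py <<'E'
def quat(jaw):  # tool down, jaws along world angle jaw
    a=jaw+np.pi/2; return [np.cos(a/2),np.sin(a/2),0,0]
def st(tag=""):
    s=read_state();print(tag,"t%.1f"%s["time"],"b(mm)",np.round(w2b(s["position"])*1e3,1),"z%.3f"%s["position"][2],"F",np.round(s["force"],1),"Tz%.2f"%s["ft_torque"][2],"j6 %.3f"%s["joint_positions"][5],"w%.4f"%s["width"]);return s
E
python3 - <<'E'
from h import *
k=b2w(-.15,.161,.16)
for n in(0,1,2,3):
    j=inverse_kinematics(k,quat(YAW+n*np.pi/2));print(n,None if j is None else np.round(j,2))
qs=[quat(YAW+n*np.pi/2) for n in range(4)]
js=[inverse_kinematics(k,q) for q in qs]
ny=min((1,3),key=lambda n:9 if js[n] is None else abs(js[n][5]))
move_ptp(k,qs[ny]); st("above")
move_linear(b2w(-.15,.161,.077),guard=6); st("down")
move_gripper(.0,f_grip=20); st("closed jaws y")
E
```

```text
0 [ 0.38  0.34  1.68 -0.    1.12  0.43]
1 [ 0.38  0.34  1.68 -0.    1.12 -1.14]
2 None
3 [ 0.38  0.34  1.68 -0.    1.12  2.  ]
above t4.6 b(mm) [-149.6  160.3] z0.160 F [ 0.4 -0.7 -0.7] Tz0.02 j6 -1.141 w0.0856
down t5.3 b(mm) [-149.3  161.1] z0.078 F [ 0.6 -0.8  0.2] Tz-0.03 j6 -1.142 w0.0856
closed jaws y t6.1 b(mm) [-150.  161.] z0.077 F [-0.4  0.3 -0.2] Tz-0.02 j6 -1.142 w-0.0001
```

```bash
python3 - <<'E'
from h import *
s=camera("scene")[200:350,290:490];t=camera("top")[190:300,180:330]
a=cv2.resize(s,(500,375),interpolation=cv2.INTER_CUBIC);b=cv2.resize(t,(300,220));o=np.zeros((375,800,3),np.uint8);o[:,:500]=a;o[:220,500:]=b
cv2.imwrite("pics/g1.png",o[:,:,::-1]);st()
E
```

```text
t6.2 b(mm) [-150.  161.] z0.077 F [0.8 0.3 0. ] Tz-0.03 j6 -1.142 w-0.0003
```

View pics/g1.png

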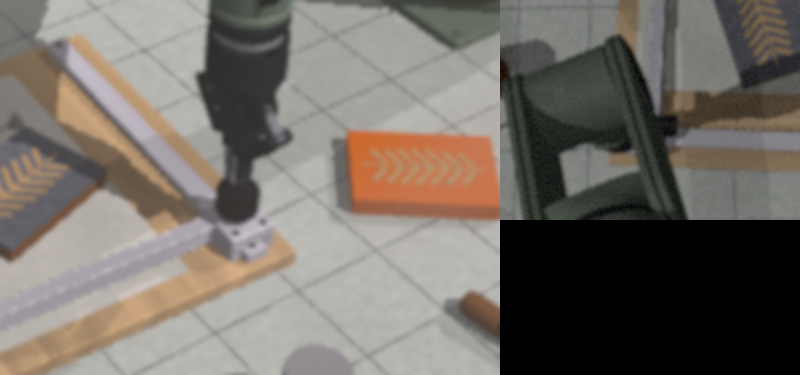

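```bash
python3 - <<'E'
from h import *
s=camera("scene");x0,y0=345,225
a=cv2.resize(s[y0:y0+75,x0:x0+80],None,fx=7,fy=7,interpolation=cv2.INTER_CUBIC)
a=np.clip(a.astype(float)*2,0,255).astype(np.uint8)
p=read_state()["position"]
for z,c in((.077,(255,0,0)),(.055,(0,255,0)),(.082,(255,255,0))):
    q=proj("scene",np.r_[p[:2],z])[0];print(z,q);cv2.circle(a,tuple(np.int32((q-[x0,y0])*7+3)),4,c,-1)
cv2.imwrite("pics/g2.png",a[:,:,::-1])
E
```

```text
0.077 [384.77407167 275.4041705 ]
0.055 [384.26520882 282.16500892]
0.082 [384.89101594 273.85042897]
```

View pics/g2.png

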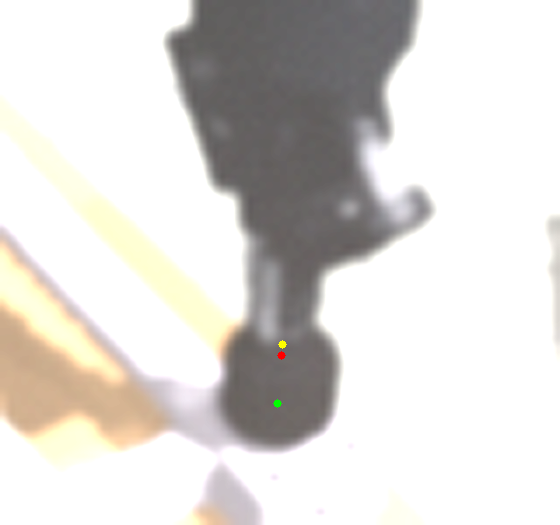

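The fingers read fully shut (width 0) and the knob at scene (385,280) looks ungripped, with the fingers ending at its top. I'll feel for the knob top to find out why.

```bash
python3 - <<'E'
from h import *
p=read_state()["position"].copy()
print(move_linear(np.r_[p[:2],.12],rate=.08,guard=8));st("up")
cv2.imwrite("pics/x.png",camera("scene")[:,:,::-1])
print(move_linear(np.r_[p[:2],.079],rate=.03,guard=5));st("touch")
E
```

```text
False
up t6.9 b(mm) [-150.3  160.9] z0.120 F [0.1 0.7 0.6] Tz-0.02 j6 -1.142 w-0.0001
False
touch t8.5 b(mm) [-149.9  161.1] z0.079 F [-0.2  0.9  0.5] Tz-0.03 j6 -1.142 w0.0002
```

```bash
python3 - <<'E'
from h import *
p=read_state()["position"].copy()
s=cv2.imread("pics/x.png");x0,y0=345,215
a=cv2.resize(s[y0:y0+85,x0:x0+80],None,fx=6,fy=6,interpolation=cv2.INTER_CUBIC)
a=np.clip(a.astype(float)*2,0,255).astype(np.uint8)
for z,c in((.12,(0,0,255)),(.098,(0,255,0)),(.142,(255,0,0))):
    q=proj("scene",np.r_[p[:2],z])[0];cv2.circle(a,tuple(np.int32((q-[x0,y0])*6+3)),4,c,-1)
cv2.imwrite("pics/g3.png",a)
print(move_linear(np.r_[p[:2],.062],rate=.03,guard=5));st("touch")
E
```

```text
True
touch t8.9 b(mm) [-149.8  161.1] z0.066 F [-0.5 -0.3  6.6] Tz0.03 j6 -1.141 w0.0001
```

View pics/g3.png

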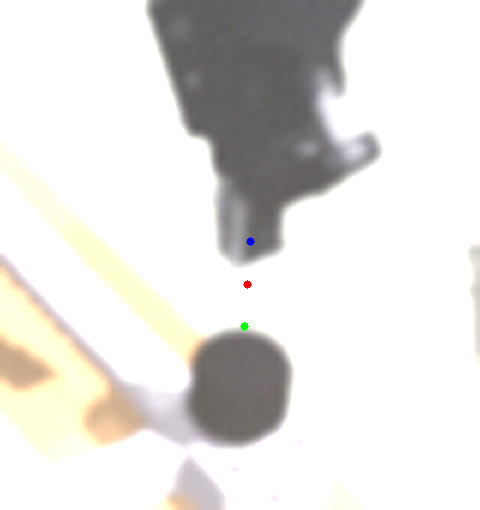

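The tips actually end about 16 mm behind the reported TCP. Both the picture and the contact show it: I touched the 82 mm knob top with the TCP at z = 0.066. The stated offset is wrong by about 38 mm along the tool, so I correct for it and grip again.

```bash
python3 - <<'E'
from h import *
p=read_state()["position"].copy()
move_linear(np.r_[p[:2],.105]);move_gripper(.085)
print(move_linear(np.r_[p[:2],.036],guard=6));st("down")
move_gripper(.0,f_grip=20);s=st("closed jaws y")
E
```

```text
False
down t10.8 b(mm) [-149.4  161.3] z0.036 F [0.  0.4 0.8] Tz-0.00 j6 -1.141 w0.0853
closed jaws y t11.2 b(mm) [-149.4  162. ] z0.037 F [-2.1  3.6  6.1] Tz0.00 j6 -1.141 w0.0393
```

```bash
python3 - <<'E'
from h import *
move_gripper(.085)
p=b2w(-.15,.1623,.039)
move_ptp(p,quat(YAW)); st("turned")
move_gripper(.0,f_grip=20);s=st("jaws x")
move_gripper(.0,f_grip=50);s=st("firm"); p=s["position"].copy()
f0=s["force"]@np.r_[ey,0]
r=move_linear(p-np.r_[ey,0]*.006,rate=.02,guard=4);st("push -y %s"%r)
E
```

```text
turned t13.2 b(mm) [-150.   162.3] z0.039 F [1.4 0.4 0.5] Tz-0.05 j6 0.431 w0.0852
jaws x t13.6 b(mm) [-151.1  162.2] z0.039 F [-3.6  0.8  5.4] Tz-0.01 j6 0.431 w0.0392
firm t13.9 b(mm) [-151.   162.2] z0.039 F [-4.4  0.2  5.5] Tz0.02 j6 0.431 w0.0390
push -y True t14.1 b(mm) [-151.1  162.3] z0.039 F [0.4 1.5 2.4] Tz0.10 j6 0.429 w0.0387
```

```bash
python3 - <<'E'
from h import *
p=read_state()["position"].copy();st("now")
r=move_linear(p-np.r_[ey,0]*.005,rate=.02,guard=5);st("push -y %s"%r)
pause(.1);st()
E
```

```text
now t14.1 b(mm) [-151.1  162.3] z0.039 F [0.4 1.5 2.4] Tz0.10 j6 0.429 w0.0387
push -y True t14.3 b(mm) [-151.1  162.3] z0.039 F [-0.2  2.3  2.3] Tz0.16 j6 0.425 w0.0387
 t14.4 b(mm) [-151.1  162.4] z0.039 F [0.  3.2 3. ] Tz0.15 j6 0.425 w0.0388
```

The fence is clamped: the push was stopped at 5 N without moving. I'll ease the knob in small steps and watch the moment.

```bash
cat >> h.py <<'E'
def turn(d,tmax=.6,step=.15):
    j=read_state()["joint_positions"].copy();n=max(1,round(abs(d)/step));j0=j[5]
    for i in range(n):
        j[5]=j0+d*(i+1)/n; move_joints(j); s=read_state()
        print("  j6 %.3f Tz %.2f F %s"%(s["joint_positions"][5],s["ft_torque"][2],np.round(s["force"],1)))
        if abs(s["ft_torque"][2])>tmax or np.linalg.norm(s["force"])>30: print("  STOP");return False
    return True
def test(d=.005,g=5):
    p=read_state()["position"].copy();y=w2b(p)[1]
    r=move_linear(p-np.r_[ey,0]*d,rate=.025,guard=g);s=st("test %s"%r);return not r
E
python3 - <<'E'
from h import *
turn(.45);print(test())
E
```

```text
j6 0.572 Tz 0.25 F [-0.6  0.9  2.4]
  j6 0.720 Tz 0.78 F [-1.  -4.7  3.6]
  STOP
test True t15.1 b(mm) [-151.5  161. ] z0.039 F [0.4 2.2 3. ] Tz0.83 j6 0.716 w0.0385
False
```

A hard stop after about 0.2 rad this way, so mid-travel lies the other way, near j6 = -0.85.

```bash
python3 - <<'E'
from h import *
if turn(-1.55,step=.4): print(test(.008,6))
E
```

```text
j6 0.330 Tz 0.28 F [ 0.3 -0.6  1.5]
  j6 -0.056 Tz 0.16 F [ 2.6 -1.6 -0. ]
  j6 -0.443 Tz 0.19 F [ 5.9  0.5 -1.5]
  j6 -0.830 Tz 0.19 F [ 5.6  0.4 -2.7]
test False t17.4 b(mm) [-150.2  153.1] z0.039 F [ 3.8 -1.8 -0.6] Tz-0.07 j6 -0.846 w0.0386
True
```

```bash
python3 - <<'E'
from h import *
def to(y,**k):
    p=read_state()["position"].copy();return move_linear(p+np.r_[ey,0]*(y-w2b(p)[1]),**k)
print(to(.055,rate=.05,guard=10));st("coarse")
print(to(.026,rate=.015,guard=9));st("contact")
pause(.1);st()
print("block",mask_rect("top","block",.038,None))
im=camera("top")[130:280,230:400];cv2.imwrite("pics/t2.png",cv2.resize(im,None,fx=4,fy=4,interpolation=cv2.INTER_CUBIC)[:,:,::-1])
E
```

```text
False
coarse t19.5 b(mm) [-150.4   54.9] z0.039 F [0.9 1.2 0.1] Tz-0.16 j6 -1.021 w0.0388
True
contact t20.8 b(mm) [-150.5   35.5] z0.039 F [-0.   3.1  2.3] Tz-0.02 j6 -1.061 w0.0388
 t20.9 b(mm) [-150.5   35.5] z0.039 F [-0.2  0.6  3.9] Tz-0.02 j6 -1.060 w0.0386
block ((791.0574340820312, -311.6867370605469), (108.66027069091797, 155.44752502441406), 48.18920135498047)
```

View pics/t2.png

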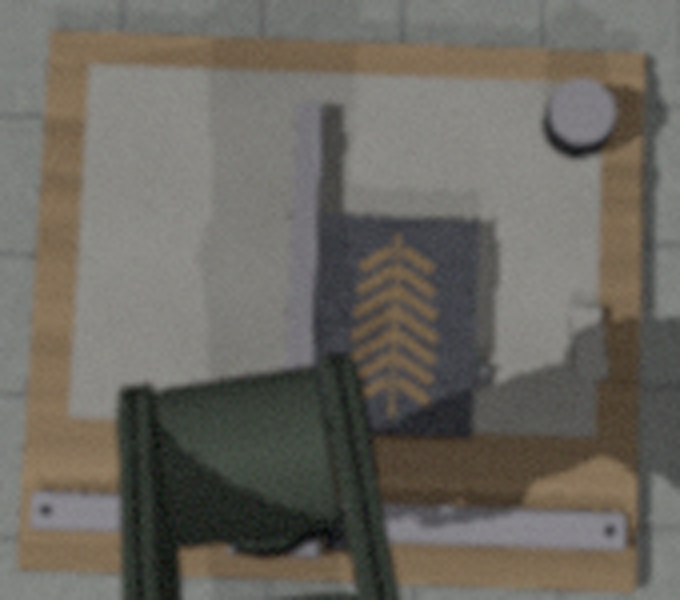

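The block is square against the fence and pin. Top picture: fence face at about (318,260), pin at about (483,372), block edges parallel to the fence. I'll press lightly, then lock.

```bash
python3 - <<'E'
from h import *
p=read_state()["position"].copy()
print(move_linear(p-np.r_[ey,0]*.004,rate=.01,guard=7));st("press")
p=read_state()["position"].copy()
move_linear(p-np.r_[ey,0]*.0006,rate=.01);st("preload")
turn(1.6,tmax=.55,step=.4);st("locked")
E
```

```text
True
press t21.3 b(mm) [-150.5   35.5] z0.039 F [-0.4  2.   2.4] Tz0.07 j6 -1.063 w0.0386
preload t21.5 b(mm) [-150.5   35.5] z0.039 F [0.6 4.  3. ] Tz0.09 j6 -1.065 w0.0384
  j6 -0.667 Tz -0.14 F [-0.9  0.7  3.4]
  j6 -0.266 Tz -0.12 F [-1.9 -0.1  4.8]
  j6 0.134 Tz -0.08 F [-1.9 -0.5  5.4]
  j6 0.533 Tz 0.31 F [-3.6 -3.6  7.4]
locked t23.4 b(mm) [-152.3   33.9] z0.039 F [-3.6 -3.6  7.4] Tz0.31 j6 0.533 w0.0388
```

```bash
python3 - <<'E'
from h import *
turn(.3,tmax=.7,step=.1);st("locked")
p=read_state()["position"].copy()
r=move_linear(p+np.r_[ey,0]*.004,rate=.015,guard=8);st("pull +y %s"%r)
p=read_state()["position"].copy()
E
```

```text
j6 0.630 Tz 0.20 F [-3.2 -5.4  6.4]
  j6 0.730 Tz 0.36 F [-4.1 -6.3  8.1]
  j6 0.830 Tz 0.40 F [-5.9 -7.6  7.8]
locked t24.1 b(mm) [-155.    31.5] z0.039 F [-5.9 -7.6  7.8] Tz0.40 j6 0.830 w0.0387
pull +y True t24.4 b(mm) [-155.1   31.3] z0.039 F [ 0.1 -3.   3.2] Tz0.27 j6 0.832 w0.0386
```

```bash
python3 - <<'E'
from h import *
from scipy.spatial.transform import Rotation as R
s=st();print(np.round(s["joint_positions"],4),R.from_quat(s["ee_rot"]).as_matrix().round(3).tolist())
q=np.array(quat(0));print(inverse_kinematics(s["position"],s["ee_rot"]))
im=camera("scene")[225:325,310:430];cv2.imwrite("pics/s2.png",cv2.resize(im,None,fx=6,fy=6,interpolation=cv2.INTER_CUBIC)[:,:,::-1])
E
```

```text
t24.4 b(mm) [-155.1   31.3] z0.039 F [ 0.1 -3.   3.2] Tz0.27 j6 0.832 w0.0386
[0.1482 0.4082 1.9394 0.0067 0.801  0.8319] [[0.635, 0.772, -0.008], [0.772, -0.635, 0.004], [-0.002, -0.008, -1.0]]
[0.14824578 0.40815091 1.93944909 0.00666632 0.80100963 0.83185175]
```

View pics/s2.png

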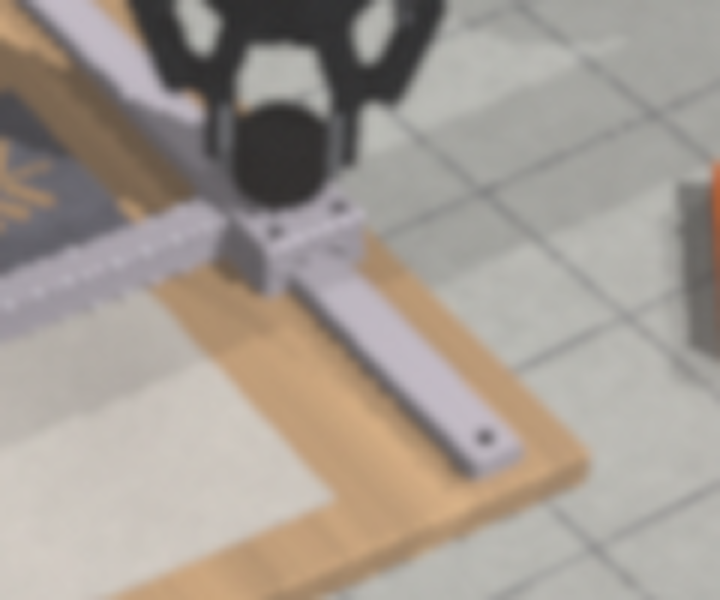

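The knob is still between the jaws but has rolled about 6 mm off the pad centre, which suggests it reached its stop. I'll re-grip centred, confirm the stop, and check that the fence holds.

```bash
python3 - <<'E'
from h import *
move_gripper(.085)
p=b2w(-.1505,.0355,.039)
s=read_state();j=s["joint_positions"][0]-s["joint_positions"][5]
q=quat(YAW+(j-(.38-.43)))  # present jaw direction
from scipy.spatial.transform import Rotation as R
print((R.from_quat(q).inv()*R.from_quat(s["ee_rot"])).magnitude())
move_linear(p,frame=q,rate=.05);st("recentred")
move_gripper(0,f_grip=50);s=st("regrip")
ok=turn(.3,tmax=.6,step=.1)
p=read_state()["position"].copy()
r=move_linear(p+np.r_[ey,0]*.004,rate=.015,guard=11);st("pull +y %s"%r)
E
```

```text
0.011222875633363803
recentred t25.2 b(mm) [-150.2   35.8] z0.039 F [-0.1 -0.4  0.9] Tz0.00 j6 0.844 w0.0849
regrip t25.7 b(mm) [-151.3   35.9] z0.039 F [-3.7  2.6  5.6] Tz-0.03 j6 0.844 w0.0383
  j6 0.941 Tz 0.18 F [-1.6 -2.5  3.7]
  j6 1.039 Tz 0.66 F [-3.2 -3.6  5.4]
  STOP
pull +y True t26.4 b(mm) [-152.    35.1] z0.039 F [-0.  -1.9  3.9] Tz0.48 j6 1.043 w0.0382
```

The stop is confirmed (0.66 N m within 0.2 rad) and the fence held at the 11 N pull. Now I release, retreat and check.

```bash
python3 - <<'E'
from h import *
move_gripper(.085);p=read_state()["position"].copy()
move_linear(np.r_[p[:2],.16],rate=.1)
move_joints([-1.25,.32,1.565,0,1.257,-.02]);st("away")
im=camera("top")
B=mask_rect("top","block",.038,(327,215));print(B,"board yaw deg",np.degrees(YAW))
F=mask_rect("top","fence",.04);print("fence",F)
uv,s_,p=dark("top",(290,242,340,275),.075);print("knob b",w2b(p))
for l in("ink_tin","eraser"): print(l,[np.round(d["extent"]) for d in look_for("top",l)][:1])
a=cv2.resize(im[130:280,230:400],None,fx=4,fy=4,interpolation=cv2.INTER_CUBIC)
fy=.0153
for q in([b2w(-.15,fy,.04),b2w(.137,fy,.04)],[b2w(-.08,fy-.11,.038),b2w(.1,fy-.11,.038)]): cv2.polylines(a,[np.int32((proj("top",np.array(q))-[230,130])*4+2)],False,(255,0,0),1)
cv2.imwrite("pics/t3.png",a[:,:,::-1])
E
```

```text
away t30.8 b(mm) [-434.6 -613.7] z0.215 F [ 0.3  0.6 -0.3] Tz-0.05 j6 -0.020 w0.0847
((639.5331420898438, 11.329341888427734), (111.9486312866211, 152.73435974121094), 86.88997650146484) board yaw deg -2.8934368654106577
fence ((640.7296752929688, 83.06558227539062), (60.201725006103516, 313.3560791015625), 85.7320327758789)
knob b [-0.14932729  0.03456785]
ink_tin [array([365., 153.,  17.,  15.])]
eraser [array([372., 206.,  12.,  19.])]
```

View pics/t3.png

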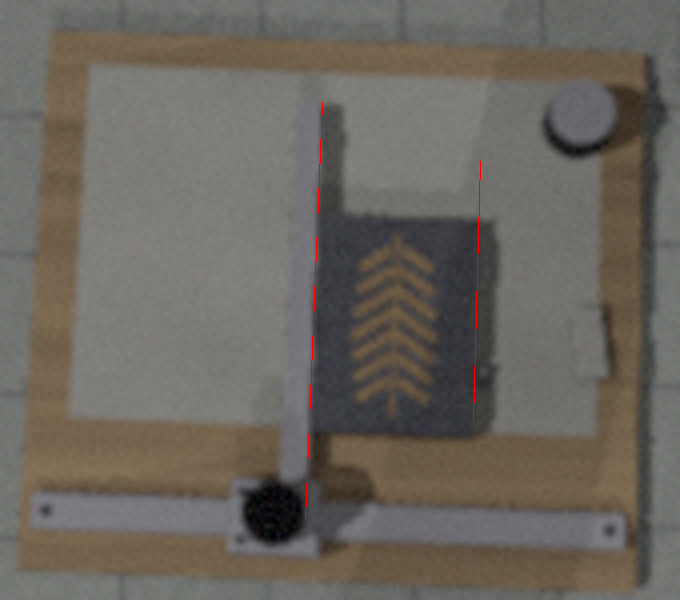

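The block's yaw is -3.1° against the board's -2.9°. It lies flush along the fence, at top (315,300), and the knob is at board y = 34.6 mm, where 35 is wanted. The tin and eraser have not moved.

```bash
python3 -c "
from station import *
close_job()"
```

```text
the job is handed in; nothing more can be done
```

The printing block is square and trapped between the fence and the pin, the fence is locked with its knob at a hard stop, and the job is handed in. The arm was clear of everything at about 31 s.

- **Freeing the fence:** The fence was clamped at the start, and a 5 N test push did not move it. Easing the knob one way met a hard stop after about 0.2 rad. I turned it back about 1.5 rad and the fence ran free.
- **Squaring and locking:** I slid the fence until it pressed the block against the pin, then turned the knob back to the same stop.
- **Last checks:**
  - **Square:** the block's yaw is within about 0.2° of the board's.
  - **Position:** the fence face stands at about 14.6 mm by the camera and 15.5 mm by the arm, where 15 is wanted.
  - **Lock:** the stop gave 0.66 N m. A pull away from the block was stopped at 11 N with no sign of the fence moving; I did not test it harder.
  - **Bystanders:** the ink tin and eraser are where they were. I did not re-measure the others.
- **What disagreed:**
  - **Tool length:** the fingertips end about 16 mm behind the reported tool point, not 22 mm ahead of it. My first grip therefore closed above the knob and missed it, with no more than a light 6 N touch on the knob's top.
  - **Locking grip:** the pads rolled about 6 mm round the knob once it hit the stop, so I re-gripped it centred and felt the stop again.

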